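Load a rod lens into its barrel and hold the barrel in the V-block

TASK

Take the rod lens (the pin with the long shank, whose head stands well above the storage stand; leave the short plug in the stand) and push it down into the bore of the lens barrel until its head sits on the rim. Then bring the barrel with the lens in it to the upright V-block and press it sideways, upright, into the V so that it bears firmly but gently on both jaws, with its foot on the foot plate or a few millimetres above it. Finish while still holding it pressed there: do not let go.

Things in the scene. Friction and masses are not known exactly. Their poses are not given: they have to be found in the camera images.
- barrel_mid (a point): centre (half-way up) of the lens barrel, a loose plain round aluminium cylinder standing upright: 36 mm diameter, 70 mm tall, 160 g; this point is 35 mm above its foot, z up along its axis, yaw means nothing. With the lens home its head stands 14 mm above the rim, so grip the barrel in its upper half to keep the head clear of the gripper's palm
- barrel_rim (a point): centre of the barrel's mouth, level with its rim, 35 mm above barrel_mid. The blind bore is 12 mm in diameter and 60 mm deep, its mouth countersunk to 16 mm over the top 3 mm
- lens_mid (a point): centre (half-way up) of the rod lens, a loose pin upright in one hole of the stand: glass shank 9 mm diameter, 52 mm long, and on top a round aluminium head 18 mm diameter, 14 mm tall (30 g, 66 mm in all). z up along its axis. Its lower end is 33 mm below this point, the head's underside 19 mm, middle 26 mm and top 33 mm above it
- lens_shoulder (a point): centre of the underside of the rod lens's head, 19 mm above lens_mid; comes to lie on the barrel's rim when home. At the start it is 22 mm above the stand's top, the shank 30 mm deep in the stand with 1 mm play all round
- plug_head (a point): middle of the head of the short blanking plug in the other hole of the stand: the same head (18 mm diameter, 14 mm tall) lying directly on the stand's top
- stand: the fixed grey storage stand: 45 mm (x) by 100 mm (y) by 36 mm tall, origin in the centre of its underside, two holes 30 mm either side of the middle along its y axis; which pin stands in which hole varies
- seat (a point): point on top of the fixed V-block's foot plate, 8 mm above the worktop, where the axis of the seated barrel stands. x points level from the open side into the V (the pressing direction), z up. The foot plate, 100 by 60 by 8 mm, reaches from 33 mm in front of this point (-x) to 67 mm behind it
- jaw_left: upright jaw on the +y side of the 90 degree V, rigid polished steel (friction 0.2), to 50 mm above the foot plate, from 11 to 48 mm ahead (+x) of seat. The jaws are together 31 mm wide in y, less than the barrel, so fingers on the barrel's two y sides pass outside them. Origin under seat on the worktop, same axes as seat
- jaw_right: the jaw on the -y side, its mirror image; same origin and axes
- barrel: the lens barrel itself; origin in the centre of its foot, z up along its axis
Mind the look-alikes: they are no part of the job. Leave any pink or red look-alike of the barrel alone.

How it is judged:
On the way, in this order (a step that is already met when the one before it is completed fails the run):
1. the rod lens is home in the barrel: its head lies on the rim, within 2.5 mm, centred (z of lens_shoulder in the frame of barrel_rim between -0.003 and 0.0025 m and distance between lens_shoulder and barrel_rim below 0.005 m and angle between barrel_mid's own z axis and vertical below 0.15 rad), for 0.2 s.
2. the barrel is held against both jaws of the V-block (contact force between barrel and jaw_left above 1.5 N and contact force between barrel and jaw_right above 1.5 N and contact force between the fingers and barrel above 2 N), for 0.2 s.
At the end, for the whole second after the job is handed in: lens head within 2.5 mm of the barrel's rim; fingers hold the barrel upright (within 3 degrees) in the V, foot at most 10 mm over the foot plate, axis within 3 mm of the seat, more than 1.5 N on each jaw, at rest; plug within 10 mm of its start in the stand (all of step 2 and z of lens_shoulder in the frame of barrel_rim between -0.003 and 0.0025 m and distance between lens_shoulder and barrel_rim below 0.005 m and angle between the z axis of barrel_mid and the z axis of seat, either way round below 0.05 rad and angle between barrel_mid's own z axis and vertical below 0.3 rad and x of barrel in the frame of seat between -0.003 and 0.003 m and y of barrel in the frame of seat between -0.003 and 0.003 m and z of barrel in the frame of seat between -0.003 and 0.01 m and distance of plug_head from where it was at the start of the episode below 0.01 m and linear speed of barrel below 0.01 m/s); the arm keeps its last pose, push and grip.
It fails at once if the barrel is pressed onto a jaw with more than 45 N (contact force between barrel and jaw_left above 45 N or contact force between barrel and jaw_right above 45 N).
It fails at once if the short plug is pulled out of the stand (distance of plug_head from where it was at the start of the episode above 0.03 m).
It fails at once if the barrel is knocked over (angle between barrel_mid's own z axis and vertical above 0.7 rad).
It also fails if it takes over 64 s, if anything falls off the work surface, if the arm or the gripper's body presses on something with over 40 N, if the wrist force passes 120 N, or if a joint passes its speed limit or range.

ROBOT

A 6-joint arm with a two-finger parallel gripper is mounted at the origin on a cart in front of the work surface, level with it; the furniture and walls round the work are solid. World frame = base frame: x ahead of the robot, y to its left, z up, the work surface at z = 0. Lengths are in m, angles in rad, forces in N, time in s.
With the tool pointing down it reaches from about 0.3 to 0.75 m from the base axis. Payload 8.5 kg.
Tool frame: the origin (TCP) lies midway between the tips of the shut fingers; the grasp point (between the pads) lies manip.tcp_to_grasp behind it (manip.tcp_to_grasp is the distance from the TCP to the grasp point, in m); z points along the fingers, y is the line along which they close (so a half turn about z gives the same grasp; the last joint's range is limited). The gripper opens to 85 mm and grips with 20 to 120 N. Pads are 22 mm wide; open, the fingers measure 114 mm over their backs; the gripper's body (76 mm by 85 mm) begins 54 mm behind the grasp point. The pads swing forward as they close: fully open they stand 13 mm farther back than shut.
Start: joints at [-1.324, 0.381, 1.297, -0, 1.464, -0.215], TCP at [0.245, -0.492, 0.231] pointing down, gripper open.
Joint ranges: [-3.11, 3.11], [-0.89, 2.33], [0.22, 2.48], [-1.42, 4.56], [0.17, 2.85], [-2.88, 2.88]. Speed limits (rad/s): [2.39, 2.39, 3.14, 3.14, 3.14, 3.14].

INTERFACE

Orientations are given as [roll, pitch, yaw] about the fixed x, y, z axes, in that order (R = Rz(yaw) Ry(pitch) Rx(roll)).
In Python, from bench import manip gives the robot as it stands. Calls block until the motion is done:
- manip.move_ptp(position, orientation): joint-space move of the TCP to a pose.
- manip.move_l(position, attitude=None, v=0.15, stop_force=None): straight line of the TCP; attitude=None keeps the orientation; v is the mean speed in m/s. With stop_force (N) it stops when the force on the tool has changed by that much, and returns True; else False.
- manip.movej(angles): joint-space move.
- manip.ungrasp() and manip.clamp(grip_force=None): open the fingers fully, or close them until they stop; grip_force is the grip in N (None keeps the last).
- manip.wait(seconds).
- manip.inverse_kinematics(position, orientation): joint angles nearest the present ones, or None.
- manip.sense(): the state.
- manip.get_image(name): name is "scene" or "top" or "wrist"; returns a dict with "frame" (384x512x3 uint8, red, green, blue), "intrinsics" (3x3 intrinsics, pixels), "k1" (the pictures are not rectified: a ray, as slopes to the right and down, at radius r is drawn at 1 + k1 r^2 times it, then the intrinsics apply), "T" (4x4, takes a point from camera to world coordinates). Camera axes: x right, y down, z forward; pixel columns grow to the right and rows downward; lengths in m; the calibration is good to about 2 mm. A picture is of the moment at which its call begins. There is no depth.
A pose or a line that the arm cannot do raises manip.PlanningError and nothing moves.
- manip.job_done(): hands the job in; it is judged then, once.
The state is a dict: "time": time; "qpos": joint angles; "dq": joint speeds; "effort": joint torques, N m; "tcp_pos": TCP position; "tool_rot": TCP orientation; "contact_force": force on the tool from outside, world axes, zero at the start; "wrist_torque": the same for the moment, N m; "gripper_width": finger opening in m; "grasp_force": force on a finger pad.
Only numpy, scipy, OpenCV 4.12 (cv2) and the standard library are available. Lean on these libraries where they do the work, as an engineer would, in place of code of your own. Each camera call takes 0.05 s, during which the arm holds its last target. There are 200 camera calls.

## Working session

There is one attempt and no reset: what is moved stays moved. The work goes in short steps, each a Python script; the robot and the scene stay as the last script left them, time stands still between calls to the robot, and variables do not carry over. Pictures are saved under pics/ and viewed, at most 10 in all, crops included, and the job is handed in when it is done.

```bash
ls; mkdir -p pics
python3 - <<'E'
from bench import manip
import cv2,numpy as np
for n in("scene","top"):
    d=manip.get_image(n); cv2.imwrite(f"pics/{n}0.png",d["frame"][:,:,::-1])
    print(n,d["intrinsics"].tolist(),d["k1"],np.round(d["T"],3).tolist())
print(manip.sense(),manip.tcp_to_grasp)
E
```

```text
pics
scene [[451.1729269539045, 0.0, 249.22222110656833], [0.0, 451.1729269539045, 193.52262424014307], [0.0, 0.0, 1.0]] 0.012770583498496602 [[-0.745, -0.329, 0.58, -0.019], [-0.667, 0.353, -0.656, 0.559], [0.012, -0.876, -0.482, 0.541], [0.0, 0.0, 0.0, 1.0]]
top [[352.679359600026, 0.0, 259.45479308717387], [0.0, 352.679359600026, 195.43261788426088], [0.0, 0.0, 1.0]] -0.06677462401504478 [[-0.01, -0.999, 0.044, 0.502], [-1.0, 0.01, 0.008, -0.043], [-0.008, -0.043, -0.999, 0.937], [0.0, 0.0, 0.0, 1.0]]
{'time': 0.1, 'qpos': array([-1.32430869e+00,  3.81153712e-01,  1.29814677e+00,  1.96134556e-05,
        1.46357374e+00, -2.15290202e-01]), 'dq': array([-0.00057843, -0.00057258, -0.00295747, -0.00028919, -0.00020617,
       -0.00023656]), 'effort': array([ 5.05267715e-03, -4.49216151e+01, -2.31657761e+01, -7.01474778e-05,
        3.61269609e-03,  7.46427986e-06]), 'tcp_pos': array([ 0.24499322, -0.49214646,  0.23077292]), 'tool_rot': array([-3.14034484e+00, -2.92830212e-04,  4.61775548e-01]), 'contact_force': array([-0.07913642,  0.3789508 ,  0.5836572 ]), 'wrist_torque': array([-0.05517133,  0.02150537,  0.01636345]), 'grasp_force': 0.0, 'gripper_width': 0.08526102041042417} 0.0187
```

View pics/scene0.png

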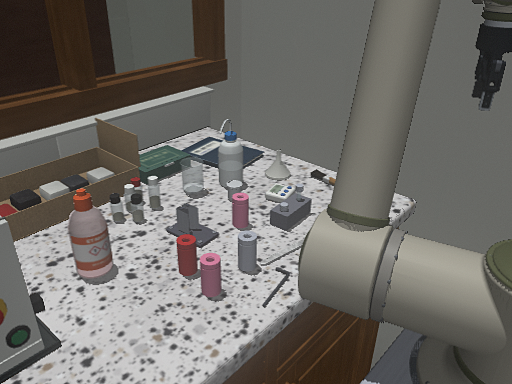

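View pics/top0.png

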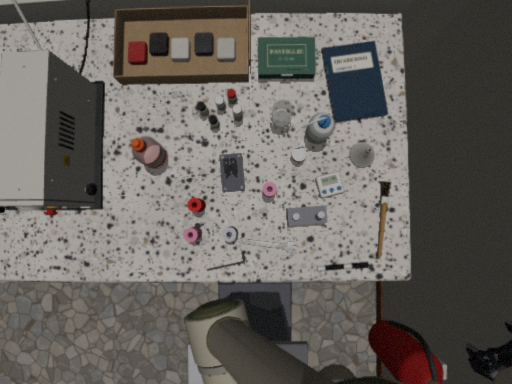

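The grey barrel is at top (230,234) and scene (247,252). The red and pink cylinders at (196,205), (191,235) and (269,189) are look-alikes. The stand is at (307,216) with pins at (296,216) and (321,215), and the V-block is at (232,172). I'll enlarge these to tell the two pins apart.

Run:
```python
import cv2,numpy as np
t=cv2.imread("pics/top0.png");s=cv2.imread("pics/scene0.png")
z=lambda i,x,y,w,h:cv2.resize(i[y:y+h,x:x+w],(400,300),interpolation=cv2.INTER_CUBIC)
cv2.imwrite("pics/z1.png",np.vstack([np.hstack([z(t,277,196,60,45),z(s,262,185,60,45)]),np.hstack([z(t,202,150,60,45),z(s,152,195,80,60)])]))
```

```text
(no output)
```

View pics/z1.png

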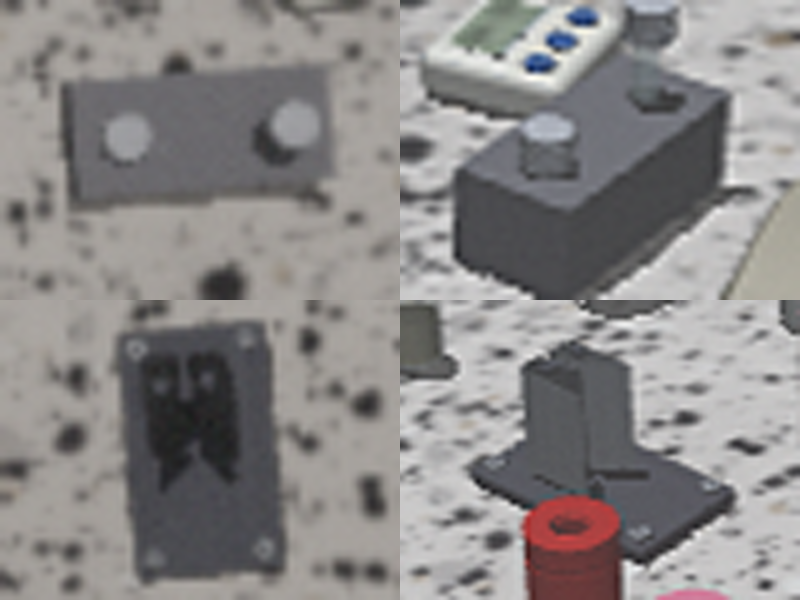

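In the crop, the pin at top (321,215) / scene (300,187) stands high with its glass shank and shadow visible, so it is the rod lens. The pin at top (296,216) has its head flat on the stand, so it is the plug. The V-block opens toward the robot (-x). Next: coarse positions and near looks with the wrist camera.

```bash
cat > h.py <<'E'
from bench import manip
import cv2,numpy as np
def ray(d,uv):
    K=d["intrinsics"];k=d["k1"]
    p=np.array([(uv[0]-K[0][2])/K[0][0],(uv[1]-K[1][2])/K[1][1]]);q=p.copy()
    for _ in range(10): q=p/(1+k*(q@q))
    T=np.array(d["T"]);return T[:3,3],T[:3,:3]@np.array([q[0],q[1],1])
def plane(d,uv,z):
    o,r=ray(d,uv);return o+r*(z-o[2])/r[2]
def tri(obs):
    A=np.zeros((3,3));b=np.zeros(3)
    for d,uv in obs:
        o,r=ray(d,uv);r=r/np.linalg.norm(r);P=np.eye(3)-np.outer(r,r);A+=P;b+=P@o
    return np.linalg.solve(A,b)
def proj(d,p):
    T=np.array(d["T"]);c=T[:3,:3].T@(np.array(p)-T[:3,3]);s=c[:2]/c[2]
    s=s*(1+d["k1"]*(s@s));K=d["intrinsics"];return np.array([K[0][0]*s[0]+K[0][2],K[1][1]*s[1]+K[1][2]])
E
python3 - <<'E'
from h import *
d=manip.get_image("top")
c=lambda X,Y,y0,x0:(x0+X/6.667-.5,y0+Y/6.667-.5)
print("lens",plane(d,c(296,124,196,277),.072),"plug",plane(d,c(128,137,196,277),.05))
S=[plane(d,c(*p,150,202),.008) for p in((137,348-300),(246,40),(265,247),(155,258))]
m=np.mean(S,0);ax=(S[0]+S[1]-S[2]-S[3]);yaw=np.arctan2(ax[1],ax[0]);print("plate",m,"yaw",yaw,"seat",m[:2]-.017*np.array([np.cos(yaw),np.sin(yaw)]))
b=plane(d,(230.5,234),.07);print("barrel",b)
L=plane(d,c(296,124,196,277),.072)
import pickle;out={}
for i,(n,p) in enumerate({"stand":[L[0],L[1]+.03],"mid":[(m[0]+b[0])/2,(m[1]+b[1])/2]}.items()):
    manip.move_ptp([p[0]-.05,p[1],.27],[np.pi,0,0]); w=manip.get_image("wrist"); cv2.imwrite(f"pics/w_{n}.png",w["frame"][:,:,::-1]);out[n]=w
    print(n,np.round(w["T"],3).tolist(),w["k1"],w["intrinsics"][0][0],manip.sense()["time"])
pickle.dump(out,open("w.pkl","wb"))
a=[cv2.imread(f"pics/w_{n}.png") for n in out];cv2.imwrite("pics/wb.png",cv2.resize(np.vstack(a),(400,600)) if 0 else np.hstack([cv2.resize(x,(400,300)) for x in a]))
E
```

```text
lens [ 0.49229944 -0.18667548  0.072     ] plug [ 0.48784215 -0.12686926  0.05      ]
plate [0.60604593 0.0370641  0.008     ] yaw 0.08256717732004844 seat [0.58910385 0.03566205]
barrel [0.44572631 0.03541347 0.07      ]
stand [[0.0, -0.953, -0.303, 0.519], [-1.0, -0.0, -0.0, -0.157], [0.0, 0.303, -0.953, 0.413], [0.0, 0.0, 0.0, 1.0]] -0.011117215352937098 290.6617624018642 1.6583
mid [[-0.0, -0.953, -0.303, 0.553], [-1.0, 0.0, -0.0, 0.036], [0.0, 0.303, -0.953, 0.413], [0.0, 0.0, 0.0, 1.0]] -0.011117215352937098 290.6617624018642 2.5083
```

View pics/wb.png

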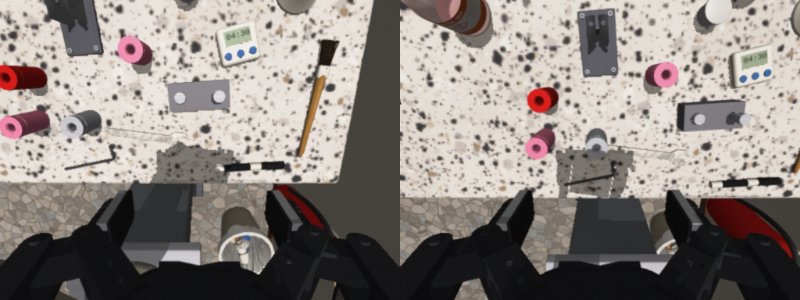

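The wrist views show the stand pins at full-resolution pixels ≈(231,126) for the plug and ≈(280,124) for the lens, and the barrel behind the pads. The camera sits 77 mm ahead of the tool, so I'll look straight down on each target from nearer.

Run:
```python
from h import *
import pickle
tg={"lens":(.4923,-.1867,.072),"barrel":(.4457,.0354,.07),"seat":(.600,.0365,.008)}
out={};ims=[]
for n,p in tg.items():
    manip.move_ptp([p[0]-.077,p[1],.20],[np.pi,0,0]); manip.wait(.1)
    w=manip.get_image("wrist");out[n]=w;f=w["frame"];u=proj(w,p);print(n,u,manip.sense()["time"])
    x,y=(u-[50,37.5]).astype(int);y=max(y,0);x=max(x,0)
    ims.append(cv2.resize(f[y:y+75,x:x+100,::-1],(400,300),interpolation=cv2.INTER_CUBIC));print("crop",x,y)
    if n!="seat":
        g=cv2.cvtColor(f,cv2.COLOR_RGB2GRAY);r=(18 if n=="barrel" else 9)*w["intrinsics"][0][0]*1.05/1000/(np.array(w["T"])[2,3]-p[2]);
        c=cv2.HoughCircles(cv2.GaussianBlur(g[y:y+75,x:x+100],(3,3),0),cv2.HOUGH_GRADIENT_ALT,1,10,param1=80,param2=.6,minRadius=int(r*.3),maxRadius=int(r*1.3))
        print(r,c, [plane(w,(a+x,b+y),p[2]) for a,b,_ in (c[:,0] if c is not None and c.ndim==3 and c.shape[1]==1 else (c[0] if c is not None else []))])
pickle.dump(out,open("w2.pkl","wb"))
cv2.imwrite("pics/z2.png",np.vstack([np.hstack(ims[:2]),np.hstack([ims[2],ims[2]*0])]))
```

```text
lens [256.24306002  98.33963682] 3.6167
crop 206 60
10.121160488781078 [[[50.       39.        9.978268]]] [array([ 0.49173685, -0.18648502,  0.072     ])]
barrel [254.18857045  98.48790964] 4.675
crop 204 60
20.129128951143286 [[[45.       39.       20.102135]
  [45.       39.        8.10097 ]]] [array([0.44526538, 0.04005386, 0.07      ]), array([0.44526538, 0.04005386, 0.07      ])]
seat [255.05386021  96.73129069] 5.4917
crop 205 59
```

View pics/z2.png

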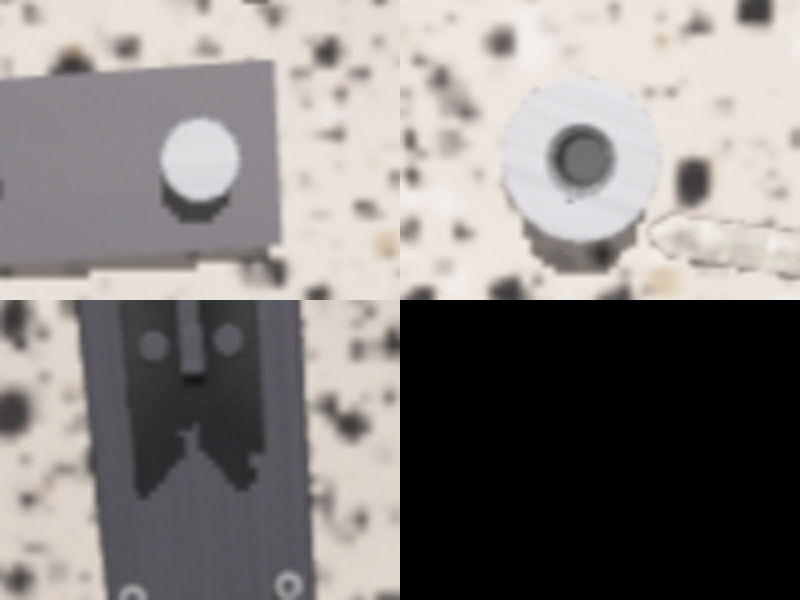

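Measured: lens (0.4917,-0.1865), barrel (0.4453,0.0401). I'll centre the barrel mechanically with two light grasps at crossed yaws, which also calibrates the camera bias, and refine the seat from the plate edges and jaw tips.

Run:
```python
from h import *
import pickle
w=pickle.load(open("w2.pkl","rb"))["seat"]
P=lambda X,Y,z:plane(w,(205+X/4-.5,59+Y/4-.5),z)
l0,l1,r0,r1=P(80,0,.008),P(107,300,.008),P(300,0,.008),P(313,290,.008)
print("edge yaws",[np.arctan2(*(a-b)[[1,0]]) for a,b in((l0,l1),(r0,r1))],"center line at top",(l0+r0)/2,"width",l0-r0)
print("screws",P(132,298,.008),P(288,285,.008))
for z in(.008,.058): print("tips",P(142,197,z),P(241,192,z),"ridge",P(197,125,z))
bx,by=.4453,.0401
for yaw in(0,np.pi/2):
    manip.move_ptp([bx,by,.12],[np.pi,0,yaw]); manip.move_l([bx,by,.025],v=.12)
    manip.clamp(20); s=manip.sense(); print(yaw,s["gripper_width"],s["tcp_pos"],s["contact_force"],s["time"]); manip.ungrasp()
    manip.move_l([bx,by,.12],v=.15)
manip.move_ptp([.4457-.077,.0354,.20],[np.pi,0,0]); manip.wait(.1)
w=manip.get_image("wrist");f=w["frame"];g=cv2.cvtColor(f,cv2.COLOR_RGB2GRAY)[60:135,204:304]
c=cv2.HoughCircles(cv2.GaussianBlur(g,(3,3),0),cv2.HOUGH_GRADIENT_ALT,1,10,param1=80,param2=.6,minRadius=6,maxRadius=26)
print(c,[plane(w,(a+204,b+60),.07) for a,b,_ in c.reshape(-1,3)],manip.sense()["time"])
m=cv2.threshold(g,0,255,cv2.THRESH_OTSU)
cv2.imwrite("pics/b2.png",g)
```

```text
edge yaws [np.float64(0.06678334808440897), np.float64(0.0736241182345106)] center line at top [0.63867638 0.03974179 0.008     ] width [3.30031925e-06 5.82734318e-02 0.00000000e+00]
screws [0.56060881 0.05648667 0.008     ] [0.56425891 0.01214946 0.008     ]
tips [0.58832881 0.05321568 0.008     ] [0.58966532 0.02574434 0.008     ] ridge [0.60726898 0.03792379 0.008     ]
tips [0.58989883 0.05073578 0.058     ] [0.59103589 0.02736401 0.058     ] ridge [0.60601254 0.03772591 0.058     ]
0 0.03548228321975986 [0.4454478  0.04007744 0.02530082] [-0.99799213 -0.62744624  6.04706156] 7.4667
1.5707963267948966 0.03521664702181454 [0.44547755 0.04008233 0.02532814] [-0.3158039  -0.48899996  6.14895362] 11.65
[[[46.       38.       20.6368  ]
  [46.       38.        8.137554]]] [array([0.44530943, 0.04030267, 0.07      ]), array([0.44530943, 0.04030267, 0.07      ])] 14.4917
```

The camera bias is under 0.3 mm. The dark jaw "tips" in the crop were cast shadow, so I take the seat from the plate: about (0.5885,0.036), yaw 0.077. Next I pick the lens by its head with the fingertips only, so the fingers clear the rim, and insert it.

Run:
```python
from h import *
x,y=.4918,-.1865
manip.move_ptp([x,y,.14],[np.pi,0,0]); manip.move_l([x,y,.060],v=.12)
manip.clamp(40); s=manip.sense(); print(s["gripper_width"],s["grasp_force"],s["tcp_pos"],s["contact_force"])
if s["gripper_width"]>.012:
    manip.move_l([x,y,.15],v=.12); s=manip.sense(); print(s["gripper_width"],s["time"])
    manip.move_ptp([.4454,.0401,.15],[np.pi,0,0]); manip.wait(.2)
    w=manip.get_image("wrist"); t=manip.get_image("scene")
    u=proj(t,(.4454,.0401,.11)).astype(int); a=t["frame"][u[1]-60:u[1]+60,u[0]-80:u[0]+80]
    cv2.imwrite("pics/g.png",np.hstack([cv2.resize(w["frame"],(400,300)),cv2.resize(a,(400,300))])[:,:,::-1])
```

```text
0.015945201182234008 38.968695402145386 [ 0.49195537 -0.18658916  0.06024894] [0.53534799 0.11359663 3.39404459]
0.016103362962748186 17.8667
```

View pics/g.png

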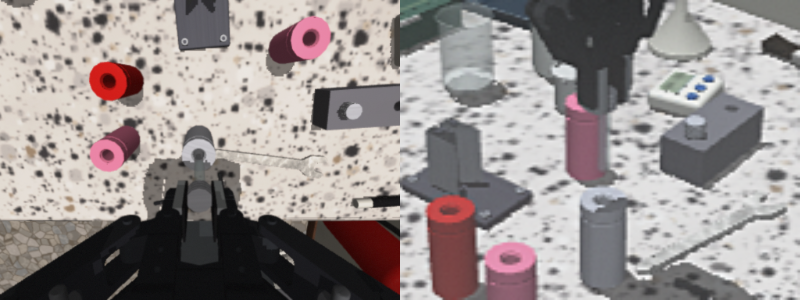

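The lens is held upright (shank at (602,110) in the right panel) directly above the barrel, and the plug is still in the stand. Inserting now.

Run:
```python
from h import *
print(manip.move_l([.4454,.0401,.090],v=.06,stop_force=8)); s=manip.sense(); print(s["tcp_pos"],s["contact_force"],s["time"])
if s["tcp_pos"][2]<.093:
    print(manip.move_l([.4454,.0401,.068],v=.03,stop_force=8)); s=manip.sense(); print(s["tcp_pos"],s["contact_force"],s["gripper_width"],s["time"])
```

```text
False
[0.4455979  0.04008275 0.09028612] [0.51933236 0.01866999 0.17254405] 20.2417
True
[0.44550976 0.04009132 0.07214144] [-2.21052761  0.71695235  6.93035118] 0.016087850178438824 20.8333
```

It stopped at 0.0721 m, against an expected home height of 0.072. Release, back off and check.

Run:
```python
from h import *
manip.ungrasp(); manip.move_l([.4454,.0401,.15],v=.15)
manip.move_ptp([.4454-.077,.0401,.20],[np.pi,0,0]); manip.wait(.1)
w=manip.get_image("wrist");t=manip.get_image("scene")
f=w["frame"];g=cv2.cvtColor(f,cv2.COLOR_RGB2GRAY)[60:135,204:304]
c=cv2.HoughCircles(cv2.GaussianBlur(g,(3,3),0),cv2.HOUGH_GRADIENT_ALT,1,5,param1=60,param2=.5,minRadius=6,maxRadius=26)
print(c,[plane(w,(a+204,b+60),.084 if r<15 else .07) for a,b,r in (c.reshape(-1,3) if c is not None else [])],manip.sense()["time"])
u=proj(t,(.4454,.0401,.06)).astype(int); a=t["frame"][u[1]-45:u[1]+45,u[0]-60:u[0]+60]
cv2.imwrite("pics/i.png",np.hstack([cv2.resize(f[60:135,204:304],(400,300)),cv2.resize(a,(400,300))])[:,:,::-1])
```

```text
[[[51.       37.       15.255684]]] [array([0.44608757, 0.0404021 , 0.07      ])] 22.8333
```

View pics/i.png

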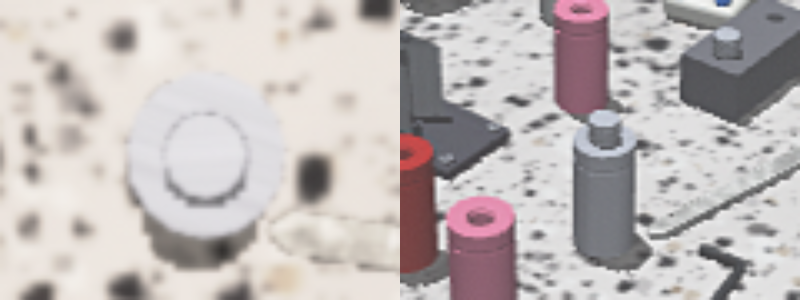

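The lens is home: its head is concentric on the barrel at left crop (205,155) and sits flat on the rim in the scene view. Now grasp the barrel, lift it, and approach the V with its foot about 3–4 mm above the plate.

Run:
```python
from h import *
yw=.077;o=[np.pi,0,yw];b=[.4455,.0402]
S=np.array([.5885,.036]);X=np.array([np.cos(yw),np.sin(yw)])
manip.move_ptp([*b,.15],o); manip.move_l([*b,.0315],v=.12)
manip.clamp(60); s=manip.sense(); print(s["gripper_width"],s["tcp_pos"],s["time"])
manip.move_l([*b,.075],v=.12); print(manip.sense()["gripper_width"])
p=S-.05*X; manip.move_l([*p,.075],v=.12); manip.move_l([*p,.0435],v=.08); manip.wait(.3)
s=manip.sense();print("pre",s["tcp_pos"],s["contact_force"],s["time"])
print(manip.move_l([*(S-.012*X),.0435],v=.04,stop_force=5)); s=manip.sense();print(s["tcp_pos"],s["contact_force"])
print(manip.move_l([*(S+.006*X),.0435],v=.012,stop_force=7)); manip.wait(.3)
s=manip.sense();R=np.array([[X[0],X[1]],[-X[1],X[0]]])
print("seat frame xy",R@(s["tcp_pos"][:2]-S),"F",R@s["contact_force"][:2],s["contact_force"][2],s["wrist_torque"],s["gripper_width"],s["time"])
```

```text
0.034761836902222405 [0.4456401  0.04014619 0.03190147] 24.95
0.034812683755423804
pre [0.53878903 0.03212805 0.04383739] [-0.14103482 -0.10492565 -1.75447857] 27.2333
False
[0.57629972 0.03509274 0.04344965] [ 0.02152252 -0.62657864 -2.01910573]
True
seat frame xy [-8.40083991e-04 -8.64270476e-06] F [-0.71405738 -0.08899324] -1.8644953621425295 [ 0.02230699  0.04808918 -0.00729268] 0.0346768515513104 29.65
```

The barrel touched close to the predicted seat (x -0.8 mm), but the push relaxed. I'll press on in small steps, watching the force.

Run:
```python
from h import *
yw=.077;S=np.array([.5885,.036]);X=np.array([np.cos(yw),np.sin(yw)]);R=np.array([[X[0],X[1]],[-X[1],X[0]]])
for k in range(12):
    d=-.0004+.0004*k
    r=manip.move_l([*(S+d*X),.0435],v=.01,stop_force=12); manip.wait(.25)
    s=manip.sense();F=R@s["contact_force"][:2]
    print(round(d,4),r,"xy",np.round(R@(s["tcp_pos"][:2]-S)*1e3,2),"F",np.round(F,1),np.round(s["contact_force"][2],1),np.round(s["wrist_torque"],2),round(s["time"],2))
    if F[0]<-12: break
```

```text
-0.0004 False xy [-0.43 -0.04] F [-1.  -1.3] -1.1 [-0.08  0.12 -0.03] 30.17
0.0 False xy [-0.24 -0.06] F [-3.3 -2.8] -0.5 [-0.39  0.5   0.  ] 30.67
0.0004 False xy [-0.14 -0.13] F [-4.8 -2.9] 0.2 [-0.48  0.8   0.01] 31.17
0.0008 False xy [-0.13 -0.13] F [-7.2 -4. ] 0.2 [-0.6   0.99 -0.01] 31.67
0.0012 False xy [-0.07 -0.12] F [-8.  -4.2] 1.3 [-0.63  1.25  0.02] 32.17
0.0016 False xy [-0.06 -0.12] F [-8.8 -4. ] 1.4 [-0.67  1.47  0.03] 32.67
0.002 False xy [-0.   -0.12] F [-11.   -4.7] 2.5 [-0.76  1.66  0.03] 33.17
0.0024 False xy [ 0.03 -0.12] F [-12.4  -3.6] 3.5 [-0.85  1.92  0.05] 33.67
```

Both jaws bear, but the left one takes more (Fy -4 N). I'll shift slightly to -y to balance, then take a final look.

Run:
```python
from h import *
yw=.077;S=np.array([.5885,.036]);X=np.array([np.cos(yw),np.sin(yw)]);Y=np.array([-X[1],X[0]]);R=np.array([X,Y])
for e in(-.0004,-.0008):
    manip.move_l([*(S+.0024*X+e*Y),.0435],v=.01); manip.wait(.4)
    s=manip.sense();print(e,np.round(R@(s["tcp_pos"][:2]-S)*1e3,2),np.round(R@s["contact_force"][:2],1),s["contact_force"][2],s["tool_rot"],s["gripper_width"],s["grasp_force"],round(s["time"],2))
t=manip.get_image("scene");w=manip.get_image("wrist")
u=proj(t,(.5885,.036,.06)).astype(int); a=t["frame"][u[1]-45:u[1]+45,u[0]-60:u[0]+60]
cv2.imwrite("pics/v.png",np.hstack([cv2.resize(w["frame"],(400,300)),cv2.resize(a,(400,300),interpolation=cv2.INTER_CUBIC)])[:,:,::-1])
```

```text
-0.0004 [ 0.02 -0.13] [-11.6  -1.9] 2.5571122936883244 [-3.14093189  0.01073542  0.0776138 ] 0.03471901134354296 60.3902397461934 34.32
-0.0008 [ 0.01 -0.17] [-11.5  -0.1] 2.6278414011871103 [-3.14032537  0.0107432   0.07762969] 0.03426395468406888 60.378927608253434 34.97
```

View pics/v.png

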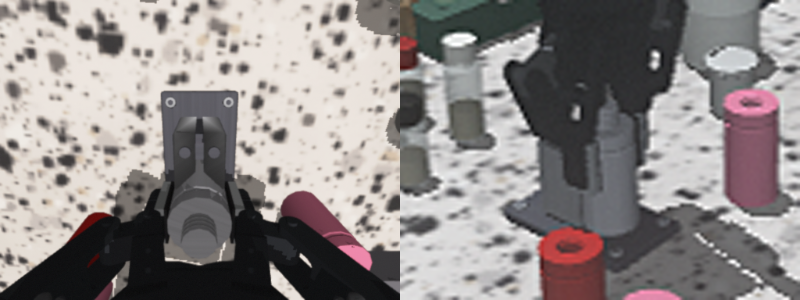

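The barrel stands upright in the V with the lens still in it (left panel (195,225), right panel (612,190)). The load is balanced at Fx -11.5 N and Fy ≈0, the tool tilt is 0.01 rad, and the foot is about 4 mm above the plate. Handing in.

```bash
python3 -c "
from bench import manip
print(manip.job_done())"
```

```text
the job is handed in; nothing more can be done
None
```

The job is handed in (no verdict was returned): the rod lens is home in the barrel, which is held upright in the V with about 11.5 N of push balanced over both jaws, and the plug was not touched.

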